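# Snap the lid shut on the glaze tub

### The arm

A 6-joint arm with a two-finger parallel gripper is mounted at the origin on the work surface. World frame = base frame: x ahead of the robot, y to its left, z up, the work surface at z = 0. Lengths are in mm, angles in rad, forces in N, time in s.
With the tool pointing down it reaches from about 275 to 825 mm from the base axis. Payload 4.9 kg.
Tool frame: the origin (TCP) lies on the centre line of the jaws, within the pads' length; the fingertips stand 11 mm ahead of it and the grasp point (between the pads) lies 8 mm behind it; z points along the fingers, y is the line along which they close (so a half turn about z gives the same grasp; the last joint's range is limited). The gripper opens to 85 mm and grips with 20 to 120 N. Pads are 22 mm wide; open, the fingers measure 114 mm over their backs; the gripper's body (76 mm by 85 mm) begins 54 mm behind the grasp point. The pads swing forward as they close: fully open they stand 13 mm farther back than shut.
Start: joints at [-1.334, 0.326, -0.193, 1.052, 0, 1.437], TCP at [199.311, -512.634, 242.281] pointing down, gripper open.
Joint ranges: [-2.65, 2.65], [-0.97, 1.79], [-1.3, 1.35], [-1.93, 2.1], [-1.47, 1.37], [-3.14, 3.14]. Speed limits (rad/s): [2.57, 2.57, 3.14, 3.14, 3.14, 3.14].

### API

Orientations are given as a 3x3 rotation matrix whose columns are the frame's x, y, z axes.
In Python, from rig import arm gives the robot as it stands.
- The arm moves only by the shell command python3 -m pendant 'ROWS' [FORCE]. ROWS is JSON, a list that holds one entry, the list of rows, each a list of 5 numbers: the shift along the world's x, y, z in m, then the turn about the world's z in degrees, then the finger opening in m, from 0 to 0.0854. A call has 1 to 20 rows; each row is the pose to reach, as a shift and turn from the pose commanded when the call began; what a row does not reach only later rows make up. A row lasts 1/10 s, in which the tool goes at most 50 mm and 8.59 degrees, less where a joint would pass 70% of its speed; a pose out of reach is approached as far as the arm can. A call with a gripper value outside its range is refused whole. The fingers move at their own pace and stop on an object; FORCE is the grip in N (left out, the last holds). Time passes only in rows, so rows that repeat a pose let the fingers close. It gives the time, the measured TCP pose, the force, the opening and the grip force at its end, in the units of the state.
- arm.get_obs(): the state, without advancing time (a new reading comes with each control period).
- arm.capture(name): name is "scene" or "top" or "wrist"; returns (picture, depth): 400x640x3 uint8, red, green, blue; 400x640 float32, mm along the optical axis (not along the pixel's ray), 0 where there is no reading.
- arm.calibration(name): a dict with "camera_matrix" (3x3 intrinsics, pixels), "camera_from_world" (4x4, takes a point from world to camera coordinates). Camera axes: x right, y down, z forward; pixel columns grow to the right and rows downward; lengths in mm; the calibration is good to about 2 mm. A picture is of the moment at which its call begins: read the wrist's pose just before it. calibration takes no time and is no camera call; for the wrist camera it gives the pose at the moment of the call.
- arm.sign_off(): hands the job in; it is judged then, once.
The state is a dict: "clock": time; "joint_pos": joint angles; "joint_vel": joint speeds; "tau": joint torques, N m; "position": TCP position; "eef_rot": TCP orientation; "ft_force": force on the tool from outside, world axes, zero at the start; "ft_torque": the same for the moment, N m; "width": finger opening in mm; "gripper_force": force on a finger pad.
Only numpy, scipy, OpenCV 4.12 (cv2) and the standard library are available. Lean on these libraries where they do the work, as an engineer would, in place of code of your own. Each camera call takes 0.05 s, during which the arm holds its last target. There are 200 camera calls.

### The job

The lid lies loose on the white glaze tub: press down each of the four raised sections of its grey rim with your fingertips, one after another, until every section has clicked fully shut. Pick nothing up: the tub stays standing where it is, the little test bowl stays upright in the middle of the lid, and the other things on the table are left alone.

Things in the scene. Friction and masses are not known exactly. Their poses are not given: they have to be found in the camera images.
- tub: White round plastic glaze tub, heavy (3 kg), loose on the table, wall 188 mm across, 133 mm high over the raised lid rim. Origin: centre of its underside; z up. A thin wire handle hangs flat against the wall, below the rim. Around the lid's middle panel runs a grey rim ring (radius 72 to 98 mm) cut by four notches (about 18 mm wide) into four equal sections, centred on the tub's own +x, +y, -x and -y.
- section0_top (a point): Middle of the upper face of the rim section on the tub's +x side (85 mm from the tub's axis); the face is level, 26 mm wide radially, about 78 degrees of arc long. It moves with the section: 133 mm above the tub's underside when raised, 124 mm when shut.
- section0 (a joint): How far that section (tub's +x side) is pressed down, in m: 0 raised, 0.009 fully shut. Snap action: straight down, it resists with up to about 9 N, passes over-centre at half travel and then snaps to its stop and stays; let go before half travel, it springs up again.
- section1_top (a point): Middle of the upper face of the rim section on the tub's +y side (85 mm from the tub's axis); the face is level, 26 mm wide radially, about 78 degrees of arc long. It moves with the section: 133 mm above the tub's underside when raised, 124 mm when shut.
- section1 (a joint): How far that section (tub's +y side) is pressed down, in m: 0 raised, 0.009 fully shut. Snap action: straight down, it resists with up to about 9 N, passes over-centre at half travel and then snaps to its stop and stays; let go before half travel, it springs up again.
- section2_top (a point): Middle of the upper face of the rim section on the tub's -x side (85 mm from the tub's axis); the face is level, 26 mm wide radially, about 78 degrees of arc long. It moves with the section: 133 mm above the tub's underside when raised, 124 mm when shut.
- section2 (a joint): How far that section (tub's -x side) is pressed down, in m: 0 raised, 0.009 fully shut. Snap action: straight down, it resists with up to about 9 N, passes over-centre at half travel and then snaps to its stop and stays; let go before half travel, it springs up again.
- section3_top (a point): Middle of the upper face of the rim section on the tub's -y side (85 mm from the tub's axis); the face is level, 26 mm wide radially, about 78 degrees of arc long. It moves with the section: 133 mm above the tub's underside when raised, 124 mm when shut.
- section3 (a joint): How far that section (tub's -y side) is pressed down, in m: 0 raised, 0.009 fully shut. Snap action: straight down, it resists with up to about 9 N, passes over-centre at half travel and then snaps to its stop and stays; let go before half travel, it springs up again.
- lid_middle (a point): Centre of the upper face of the lid's recessed middle panel (140 mm across), 116 mm above the tub's underside, where the test bowl stands.
- test_bowl: Small blue glazed test bowl, loose, 60 mm across and 35 mm high, standing near the middle of the lid panel. Origin: centre of its underside. A bystander.
- small_pot: Small belly pot 72 mm across, 65 mm high, loose on the table beside the tub. Origin: centre of its underside. A bystander.
- kiln_prop: Short terracotta tube (kiln prop) 44 mm across, 60 mm high, standing loose beside the tub. Origin: centre of its underside. A bystander.
- brush: Glaze brush about 170 mm long lying on the table beside the tub, along its own x. A bystander.
- belly_pot: Glazed belly pot 120 mm across, 105 mm high, loose, on the left of the table. Origin: centre of its underside. A bystander.
- stain_jar: Closed jar 64 mm across, 85 mm high, loose, on the right of the table. Origin: centre of its underside. A bystander.
- scraper: Scraper about 200 mm long lying on the right of the table, along its own x. A bystander.
Not all that is in view belongs to the job. Leave any red or turquoise look-alike of the tub alone.

How it is judged (in metres and radians):
At the end, for the whole second after the job is handed in: All four rim sections are pressed at least 7.5 of their 9 mm (snapped shut); the tub stands level within 40 mm of where it started; the test bowl stands upright and at rest on the lid panel, within 35 mm of its middle (value of joint each of section0, section1, section2, section3 above 0.0075 m and distance of tub from where it was at the start of the episode below 0.04 m and angle between tub's own z axis and vertical below 0.05 rad and linear speed of each of tub, test_bowl below 0.02 m/s and not (horizontal distance between test_bowl and lid_middle above 0.035 m or angle between test_bowl's own z axis and vertical above 0.3 rad or z of test_bowl in the frame of lid_middle above 0.012 m)); the robot touches nothing.
It fails at once if the tub is lifted, tipped (more than about 8 degrees) or pushed more than 40 mm away (distance of tub from where it was at the start of the episode above 0.04 m or angle between tub's own z axis and vertical above 0.14 rad or height (world z) of tub above 0.012 m).
It fails at once if the test bowl is lifted, tipped over or pushed away from the middle of the lid (horizontal distance between test_bowl and lid_middle above 0.035 m or angle between test_bowl's own z axis and vertical above 0.3 rad or z of test_bowl in the frame of lid_middle above 0.012 m).
It fails at once if another thing on the table is moved more than 40 mm (distance of any of small_pot, kiln_prop, brush, belly_pot, stain_jar, scraper from where it was at the start of the episode above 0.04 m).
It also fails if it takes over 40 s, if anything falls off the work surface, if the arm or the gripper's body presses on something with over 40 N, if the wrist force passes 120 N, or if a joint passes its speed limit or range.

## Working session

There is one attempt and no reset: what is moved stays moved. The work goes in short steps, Python scripts to look and compute and a shell command to move; the robot and the scene stay as the last step left them, time stands still between calls to the robot, and variables do not carry over. Pictures are saved under pics/ and viewed, at most 10 in all, crops included, and the job is handed in when it is done.

```bash
mkdir -p pics; cat > h.py <<'E'
import numpy as np, cv2
from rig import arm
def cloud(d,c):
    K=np.array(c["camera_matrix"]);T=np.linalg.inv(np.array(c["camera_from_world"]))
    v,u=np.mgrid[:d.shape[0],:d.shape[1]]
    P=np.stack([(u-K[0,2])/K[0,0]*d,(v-K[1,2])/K[1,1]*d,d],-1)
    return P@T[:3,:3].T+T[:3,3]
E
python3 - <<'E'
from h import *
for n in("top","scene"):
    im,d=arm.capture(n);c=arm.calibration(n)
    cv2.imwrite(f"pics/{n}0.png",im[...,::-1]);np.savez(f"{n}0.npz",im=im,d=d,P=cloud(d,c))
    print(n,np.round(c["camera_matrix"],1).tolist(),np.round(c["camera_from_world"],3).tolist())
o=arm.get_obs();print(o)
E
```

```text
top [[484.0, 0.0, 321.0], [0.0, 484.0, 204.3], [0.0, 0.0, 1.0]] [[0.029, -1.0, 0.006, 3.236], [-0.976, -0.029, -0.215, 526.582], [0.215, 0.001, -0.977, 1428.15], [0.0, 0.0, 0.0, 1.0]]
scene [[366.2, 0.0, 321.0], [0.0, 366.2, 191.8], [0.0, 0.0, 1.0]] [[0.523, 0.852, 0.015, -265.928], [0.744, -0.449, -0.494, -335.632], [-0.415, 0.27, -0.869, 1280.029], [0.0, 0.0, 0.0, 1.0]]
{'clock': 0.1, 'joint_pos': array([-1.33417799e+00,  3.26877729e-01, -1.93448157e-01,  1.05199068e+00,
        3.00267324e-05,  1.43659706e+00]), 'joint_vel': array([-0.00033032, -0.00110965,  0.00376899,  0.0027556 ,  0.00074995,
       -0.00067767]), 'tau': array([ 1.16501174e-03, -4.44239223e+01,  2.63037926e+01,  7.84752890e-03,
       -1.42179424e-04,  1.58190892e-05]), 'position': array([ 199.21345045, -512.1389269 ,  241.58934014]), 'eef_rot': array([[ 9.32031423e-01,  3.62377317e-01, -3.27179456e-04],
       [ 3.62377390e-01, -9.32030269e-01,  1.48491977e-03],
       [ 2.33160085e-04, -1.50255432e-03, -9.99998844e-01]]), 'ft_force': array([ 0.8021269 , -0.8416346 , -0.79543473]), 'ft_torque': array([ 0.00058306, -0.03719014,  0.06172126]), 'gripper_force': 0.0, 'width': 85.37759398975365}
```

View pics/top0.png

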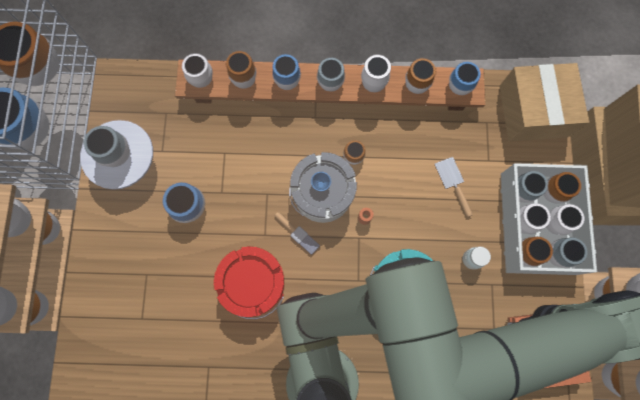

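View pics/scene0.png

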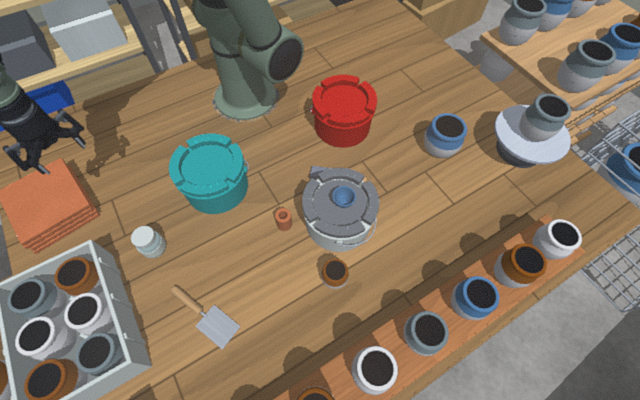

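The top picture shows the tub with its grey lid at about (322,187), the bowl at (320,182), and white notches near (319,160) and (327,213). The small pot is at (355,150) and the prop at (365,215). The red and turquoise tubs are decoys. Next I measure the tub.

```bash
python3 - <<'E'
from h import *
for n,px in(("top",(322,187)),("scene",(341,205))):
    f=np.load(n+"0.npz");P=f["P"];im=f["im"].astype(int)
    v,u=np.mgrid[:400,:640]
    near=np.hypot(u-px[0],v-px[1])<60
    z=P[...,2];m=near&(z>127)&(z<141)
    Q=P[m]
    (cx,cy),r=cv2.minEnclosingCircle(Q[:,:2].astype(np.float32))
    R0=np.hypot(Q[:,0]-cx,Q[:,1]-cy)
    print(n,m.sum(),"c",cx,cy,"r",r,"z",np.median(Q[R0>70][:,2]),np.percentile(R0,[1,5,50,99]))
    # notches: ring pixels at r 76..95 that are low or white
    a=near&(z>105)
    X=P[...,0]-cx;Y=P[...,1]-cy;R=np.hypot(X,Y)
    ring=a&(R>75)&(R<95)
    th=np.degrees(np.arctan2(Y,X))
    b=((th+180)//5).astype(int)
    print("zmed",[int(np.median(z[ring&(b==k)])) if (ring&(b==k)).any() else 0 for k in range(72)])
    print("bri",[int(np.median(im.mean(-1)[ring&(b==k)])) if (ring&(b==k)).any() else 0 for k in range(72)])
    bl=a&(R<60)&(im[...,2]>im[...,0]+35);print("bowl",np.median(P[bl],0),np.ptp(P[bl],0),bl.sum())
    for nm,c2 in(("pot",(355,150)),("prop",(365,215))):
        if n=="top":
            q=P[(np.hypot(u-c2[0],v-c2[1])<12)&(z>25)&(R>105)];print(nm,q.min(0),q.max(0))
E
python3 - <<'E'
import cv2
i=cv2.imread('pics/top0.png')[140:230,270:380];cv2.imwrite('pics/crop.png',cv2.resize(i,None,fx=6,fy=6,interpolation=2))
E
```

```text
top 1503 c 571.7008666992188 15.8345947265625 r 98.84535217285156 z 133.2302358383563 [12.64478101 25.33374234 84.7541007  98.26643891]
zmed [134, 108, 105, 131, 133, 134, 132, 133, 133, 132, 134, 133, 134, 134, 134, 136, 132, 132, 132, 131, 109, 131, 130, 133, 134, 132, 133, 132, 132, 132, 133, 134, 134, 133, 133, 132, 133, 108, 107, 132, 133, 132, 131, 132, 133, 131, 133, 132, 134, 132, 133, 135, 132, 132, 132, 121, 110, 133, 132, 133, 132, 133, 134, 133, 134, 134, 133, 133, 133, 134, 133, 134]
bri [138, 170, 195, 131, 138, 139, 139, 139, 139, 139, 140, 139, 140, 141, 140, 141, 142, 140, 143, 146, 135, 131, 141, 142, 141, 142, 145, 142, 143, 142, 143, 143, 142, 143, 142, 143, 142, 205, 206, 144, 142, 142, 142, 141, 140, 141, 140, 142, 140, 139, 141, 140, 140, 139, 137, 108, 140, 140, 138, 137, 138, 138, 137, 137, 137, 139, 137, 137, 138, 137, 138, 137]
bowl [571.89963586  20.69762938 133.2246028 ] [66.70561848 56.07367071 43.96587386] 201
pot [ 206.29435366 -113.65521195   35.20410042] [ 732.62530823   17.84908613 1507.99056577]
prop [ 206.29435366 -138.31031263   25.22291406] [ 51
[... 299 characters left out ...]
3, 132, 133, 133, 132, 133, 133, 133, 132, 133, 132, 133, 132, 133, 132, 132, 106, 129, 133, 133, 132, 132, 132, 133, 133, 132, 133, 133, 133, 133, 132, 132, 132, 132, 106, 130, 133, 132, 133, 133, 132, 133, 133, 133, 133, 132, 132, 132, 133, 133]
bri [126, 107, 178, 128, 124, 126, 127, 126, 127, 125, 125, 130, 126, 127, 126, 125, 127, 125, 126, 122, 181, 128, 126, 126, 126, 126, 126, 126, 127, 124, 126, 127, 126, 127, 126, 127, 124, 136, 182, 119, 126, 125, 127, 126, 127, 126, 127, 127, 126, 128, 127, 127, 127, 126, 125, 118, 137, 125, 126, 129, 127, 126, 127, 127, 127, 126, 125, 126, 127, 126, 126, 125]
bowl [568.33036081  27.36091886 135.99955151] [61.10722811 72.26696957 42.04878835] 380
```

View pics/crop.png

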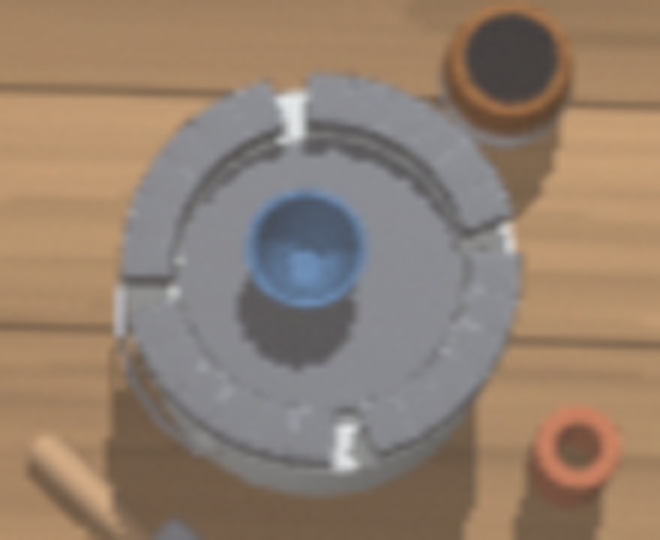

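The tub centre is at about (572,15) and the ring top is at z 133 with r 98, which matches the given sizes. The notches sit at about 11° + k·90°, so the section middles are at 56°, 146°, -124° and -34°. The press points are (619,85), (502,62), (524,-55) and (642,-33). I go to the last one first, with the fingers shut.

```bash
python3 -m pendant '[[[0.443,0.480,0,60,0],[0.443,0.480,0,60,0],[0.443,0.480,0,60,0],[0.443,0.480,0,60,0],[0.443,0.480,0,60,0],[0.443,0.480,0,60,0],[0.443,0.480,0,60,0],[0.443,0.480,0,60,0],[0.443,0.480,0,60,0],[0.443,0.480,0,60,0],[0.443,0.480,0,60,0],[0.443,0.480,0,60,0],[0.443,0.480,0,60,0],[0.443,0.480,0,60,0],[0.443,0.480,-0.03,60,0],[0.443,0.480,-0.06,60,0],[0.443,0.480,-0.08,60,0],[0.443,0.480,-0.08,60,0]]]' 30
python3 - <<'E'
from h import *
im,d=arm.capture("scene");cv2.imwrite("pics/s1.png",cv2.resize(im[120:290,220:460,::-1],None,fx=3,fy=3))
o=arm.get_obs();print(o["clock"],o["position"],o["ft_force"],o["joint_pos"],o["width"])
E
```

```text
clock: 1.9
position: [639.3, -32.6, 158.5]
eef_rot: [[0.153, 0.988, -0.007], [0.988, -0.153, 0.001], [-0.0, -0.007, -1.0]]
ft_force: [-0.5, 0.6, -0.6]
width: -0.3
gripper_force: 0.0
1.95 [640.63765432 -32.7893916  160.63328584] [0.33758782 0.58685187 0.5928971 ] [-1.66073201e-01  5.56201213e-01 -4.61880859e-02  9.72624430e-01
 -1.15846442e-04  1.55790815e+00] -0.24795091195910382
```

View pics/s1.png

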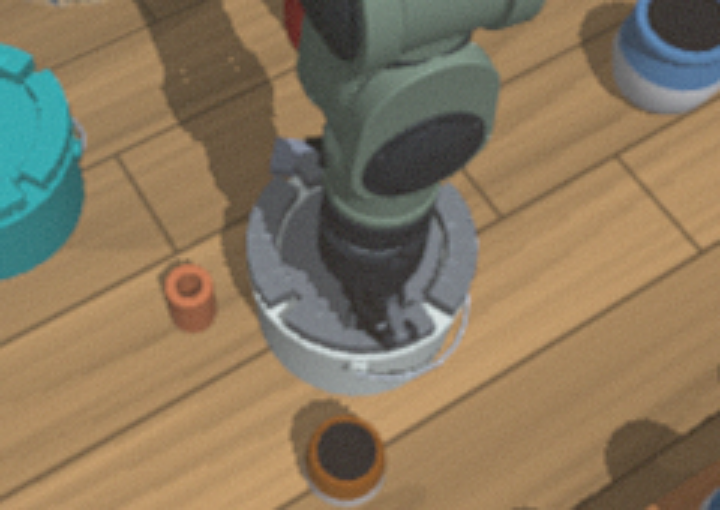

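The fingertips stand above the middle of the -34° section, between its two notches, clear of the bowl. Next I press.

```bash
python3 -m pendant '[[[0.002,0,-0.01,0,0],[0.002,0,-0.014,0,0],[0.002,0,-0.017,0,0],[0.002,0,-0.020,0,0],[0.002,0,-0.022,0,0],[0.002,0,-0.024,0,0],[0.002,0,-0.024,0,0]]]'
```

```text
clock: 2.65
position: [644.2, -32.6, 138.1]
eef_rot: [[0.152, 0.988, -0.0], [0.988, -0.152, 0.0], [0.0, -0.0, -1.0]]
ft_force: [-0.7, -0.4, 0.0]
width: -0.2
gripper_force: 0.0
```

```bash
python3 -m pendant '[[[0,0,-0.002,0,0],[0,0,-0.004,0,0],[0,0,-0.004,0,0]]]'
```

```text
clock: 2.95
position: [644.5, -32.6, 134.9]
eef_rot: [[0.152, 0.988, 0.001], [0.988, -0.152, -0.0], [-0.0, 0.001, -1.0]]
ft_force: [-1.2, -0.2, 5.1]
width: 0.1
gripper_force: 2.5
```

It snapped and the stop bears about 5 N. I press slightly more, then lift and do the +56° section.

```bash
python3 -m pendant '[[[0,0,-0.001,0,0],[0,0,-0.001,0,0],[0,0,0.02,0,0],[0,0,0.04,0,0],[-0.01,0.05,0.04,0,0],[-0.02,0.1,0.04,0,0],[-0.025,0.118,0.04,0,0],[-0.025,0.118,0.03,0,0],[-0.025,0.118,0.018,0,0],[-0.025,0.118,0.012,0,0],[-0.025,0.118,0.009,0,0],[-0.025,0.118,0.006,0,0],[-0.025,0.118,0.004,0,0],[-0.025,0.118,0.002,0,0],[-0.025,0.118,0,0,0],[-0.025,0.118,-0.001,0,0],[-0.025,0.118,-0.001,0,0]]]'
```

```text
clock: 4.65
position: [619.7, 84.8, 134.9]
eef_rot: [[0.153, 0.988, 0.001], [0.988, -0.153, -0.001], [-0.001, 0.001, -1.0]]
ft_force: [-4.0, -1.6, 9.7]
width: 0.1
gripper_force: 4.8
```

```bash
python3 -m pendant '[[[0,0,0.02,0,0],[0,0,0.042,0,0],[-0.05,-0.01,0.042,0,0],[-0.1,-0.02,0.042,0,0],[-0.118,-0.023,0.042,0,0],[-0.118,-0.023,0.03,0,0],[-0.118,-0.023,0.019,0,0],[-0.118,-0.023,0.013,0,0],[-0.118,-0.023,0.01,0,0],[-0.118,-0.023,0.007,0,0],[-0.118,-0.023,0.005,0,0],[-0.118,-0.023,0.003,0,0],[-0.118,-0.023,0.001,0,0],[-0.118,-0.023,0,0,0],[-0.118,-0.023,0,0,0]]]'
```

```text
clock: 6.15
position: [501.7, 62.5, 134.8]
eef_rot: [[0.152, 0.988, 0.001], [0.988, -0.152, -0.0], [0.0, 0.001, -1.0]]
ft_force: [-4.4, 0.2, 14.5]
width: 0.1
gripper_force: 6.9
```

```bash
python3 -m pendant '[[[0,0,0.02,0,0],[0,0,0.042,0,0],[0.008,-0.05,0.042,0,0],[0.018,-0.1,0.042,0,0],[0.023,-0.118,0.042,0,0],[0.023,-0.118,0.03,0,0],[0.023,-0.118,0.019,0,0],[0.023,-0.118,0.013,0,0],[0.023,-0.118,0.01,0,0],[0.023,-0.118,0.007,0,0],[0.023,-0.118,0.005,0,0],[0.023,-0.118,0.003,0,0],[0.023,-0.118,0.001,0,0],[0.023,-0.118,0,0,0],[0.023,-0.118,0,0,0]]]'
```

```text
clock: 7.65
position: [524.5, -55.3, 134.8]
eef_rot: [[0.152, 0.988, 0.001], [0.988, -0.152, 0.0], [0.0, 0.001, -1.0]]
ft_force: [-3.5, 1.3, 12.6]
width: 0.1
gripper_force: 6.5
```

All four reached the same stop height. I retreat sideways and check with the cameras.

```bash
python3 -m pendant '[[[0,0,0.03,0,0],[0,0,0.08,0,0],[0,0,0.11,0,0],[-0.03,-0.04,0.12,0,0],[-0.06,-0.08,0.12,0,0],[-0.1,-0.12,0.12,0,0],[-0.13,-0.16,0.12,0,0],[-0.16,-0.2,0.12,0,0],[-0.19,-0.24,0.12,0,0],[-0.22,-0.28,0.12,0,0],[-0.25,-0.32,0.12,0,0],[-0.25,-0.32,0.12,0,0],[-0.25,-0.32,0.12,0,0],[-0.25,-0.32,0.12,0,0]]]'
python3 - <<'E'
from h import *
for n,px in(("top",(322,187)),("scene",(341,205))):
    im,d=arm.capture(n);P=cloud(d,arm.calibration(n));z=P[...,2]
    v,u=np.mgrid[:400,:640];near=np.hypot(u-px[0],v-px[1])<60
    X=P[...,0]-572;Y=P[...,1]-15;R=np.hypot(X,Y);th=np.degrees(np.arctan2(Y,X))
    for c in(-34,56,146,-124):
        m=near&(R>76)&(R<94)&(abs((th-c+180)%360-180)<33);print(n,c,np.round(np.percentile(z[m],[25,50,75]),1),m.sum())
    q=P[near&(R<60)&(z>143)&(z<160)];print("bowl rim",q.mean(0),len(q))
    q=P[near&(z>117)&(z<140)&(R>70)&(R<130)];print("tub",cv2.minEnclosingCircle(q[:,:2].astype(np.float32)))
    cv2.imwrite(f"pics/{n}2.png",im[...,::-1])
E
```

```text
clock: 9.05
position: [274.7, -374.8, 253.1]
eef_rot: [[0.152, 0.988, 0.0], [0.988, -0.152, 0.001], [0.001, 0.0, -1.0]]
ft_force: [-0.1, 0.5, 0.6]
width: -0.2
gripper_force: 0.0
top -34 [122.2 124.3 126.6] 184
top 56 [122.5 124.4 126.1] 195
top 146 [ 57.9 122.7 125.5] 285
top -124 [119.1 123.2 125.4] 247
bowl rim [578.10913062  23.35180454 149.2078467 ] 113
tub ((571.6856689453125, 15.84517765045166), 98.9035415649414)
scene -34 [ 31.8  70.9 123.5] 630
scene 56 [122.6 123.7 124.9] 253
scene 146 [123.1 124.  124.9] 209
scene -124 [121.8 123.3 124.2] 277
bowl rim [572.71578286  24.33579278 148.74141014] 160
tub ((572.0804443359375, 14.102468490600586), 99.02838897705078)
```

View pics/scene2.png

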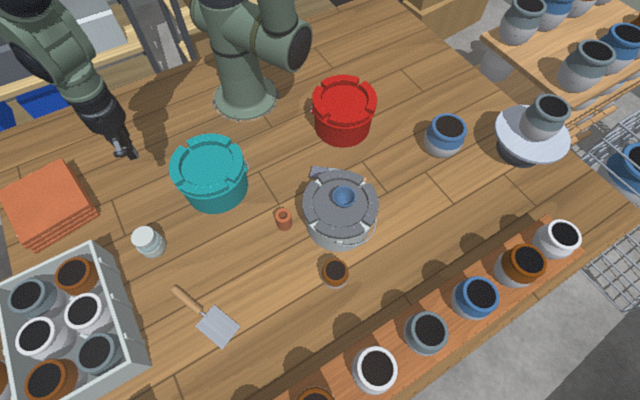

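The picture shows the tub in place at (340,207) with the bowl upright at (343,196) and the arm clear. All four sections read about 124 mm, which is shut.

```bash
python3 -c "
from rig import arm;print(arm.sign_off())"
```

```text
the job is handed in; nothing more can be done
None
```

All four rim sections measured shut at about 124 mm; the tub had not measurably moved, the bowl was upright near the middle of the lid, the arm was clear, and the job is handed in (no verdict was returned).

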